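# Load a test cartridge into the bench analyser until it catches

## Robot

A 6-joint arm with a two-finger parallel gripper is mounted at the origin on the work surface. World frame = base frame: x ahead of the robot, y to its left, z up, the work surface at z = 0. Lengths are in m, angles in rad, forces in N, time in s.
With the tool pointing down it reaches from about 0.25 to 0.8 m from the base axis. Payload 3.9 kg.
Tool frame: the origin (TCP) lies between the finger pads; the fingertips stand 14 mm ahead of it and the grasp point (between the pads) lies 5 mm behind it; z points along the fingers, y is the line along which they close (so a half turn about z gives the same grasp; the last joint's range is limited). The gripper opens to 85 mm and grips with 20 to 120 N. Pads are 22 mm wide; open, the fingers measure 114 mm over their backs; the gripper's body (76 mm by 85 mm) begins 54 mm behind the grasp point. The pads swing forward as they close: fully open they stand 13 mm farther back than shut.
Start: joints at [-1.27, 0.26, -0.138, 1.173, 0, 1.571], TCP at [0.156, -0.501, 0.245] pointing down, gripper open.
Joint ranges: [-2.78, 2.78], [-0.83, 1.72], [-1.28, 1.37], [-1.9, 2.12], [-1.57, 1.48], [-3.14, 3.14]. Speed limits (rad/s): [2.57, 2.57, 3.14, 3.14, 3.14, 3.14].

## Interface

Orientations are given as [roll, pitch, yaw] about the fixed x, y, z axes, in that order (R = Rz(yaw) Ry(pitch) Rx(roll)).
In Python, from cell import manip gives the robot as it stands. The module is installed in compiled form; this text tells all that it offers.
- The arm moves only by the tool jog_arm, never from a script. Its arguments are lists of equal length, an entry for each row: "hand": the opening, from -1 (shut) to 1 (fully open); "linear": the shift along the tool's x, y, z normalised to -1 to 1, where 1 is 200 mm, a list of three; "angular": the turn, a rotation vector about the tool's x, y, z normalised to -1 to 1, where 1 is 6 degrees, a list of three. A call has 1 to 12 rows; each row shifts and turns the commanded pose from where the row before left it, along the tool's axes as they then stand; what a row does not reach is not made up. A row lasts 1/10 s, in which the tool goes at most 50 mm and 8.59 degrees, less where a joint would pass 70% of its speed; a pose out of reach is approached as far as the arm can. A call with a number of a shift or a turn outside -1 to 1 is refused whole. A call with a gripper value outside its range is refused whole. The fingers move at their own pace and stop on an object; "grip_force" is the grip in N (left out, the last holds). Time passes only in rows, so rows that do not move let the fingers close. It gives the time, the measured TCP pose, the force, the opening and the grip force at its end, in the units of the state.
- manip.read_state(): the state, without advancing time (a new reading comes with each control period).
- manip.grab_frame(name): name is "scene" or "top" or "wrist"; returns (picture, depth): 480x640x3 uint8, red, green, blue; 480x640 float32, m along the optical axis (not along the pixel's ray), 0 where there is no reading.
- manip.get_calibration(name): a dict with "fx", "fy", "cx", "cy" (pixels), "position" and "attitude" of the camera in the world; the wrist camera has in their place "mount" (4x4, takes a point from camera to tool coordinates, whose origin is the TCP and whose axes are the flange's). Camera axes: x right, y up, looking along -z (the intrinsics and any distortion apply to the point x, -y, -z); pixel columns grow to the right and rows downward; lengths in m; the calibration is good to about 2 mm. A picture is of the moment at which its call begins: read the wrist's pose just before it. get_calibration takes no time and is no camera call.
- manip.finish_job(): hands the job in; it is judged then, once.
Trained networks look in the newest picture that a camera, given by its name, has taken for a name from the list of things; names that differ only in an ending like _2 or _b are one class to them, and where a whole thing is asked for, a point or a joint stands for the part that bears it (a point fixed in the world has none). Each returns a list of dicts, best first, with "score" (0 to 1); they miss things now and then, are a little off and sometimes report something else, mostly with a low value. They report only what shows in the picture. A call takes as long as a camera call. They do not tell look-alikes from the thing itself.
- manip.recognise(camera, query): "uv" ([column, row] in pixels, amid what is visible of it).
- manip.silhouettes(camera, query): "pixels" (480x640 bool, what is visible of it) and "uv" ([column, row] in pixels, amid what is visible of it).
- manip.landmark_of(camera, query): "uv" ([column, row] in pixels: a listed point, or the origin of a listed thing).
The state is a dict: "t": time; "joint_pos": joint angles; "qd": joint speeds; "tau": joint torques, N m; "tcp_pos": TCP position; "tool_rot": TCP orientation; "wrist_force": force on the tool from outside, world axes, zero at the start; "ft_torque": the same for the moment, N m; "grip_width": finger opening in m; "grip_force": force on a finger pad.
Only numpy, scipy, OpenCV 4.12 (cv2) and the standard library are available. Lean on these libraries where they do the work, as an engineer would, in place of code of your own. Each camera call takes 0.05 s, during which the arm holds its last target. There are 200 camera calls.

## Task

Load the test cartridge into the analyser: lay it flat on the folded-down loading shelf, blue end first, and push it gently into the slot against the spring inside until the catch takes it and it stays in by itself when you let go. The cartridge is delicate and already filled, so keep it level, set it down rather than drop it, and never pinch it harder than 7 N or push it harder than 15 N. Leave the tube rack, the stacked dishes and the beaker where they stand.

Things in the scene. Friction and masses are not known exactly. Their poses are not given: they have to be found in the camera images.
- reader: white analyser, fixed. Origin on the bench under the middle of the slot's mouth; +x points into the slot (the way to push), z up. The nose over the slot is 160 mm wide, 65 mm high, from x = 0 to 130 mm; behind it the housing with tilted screen is 240 mm wide, 240 mm high.
- shelf (a point): middle of the grey folded-down loading shelf's top, 60 mm in front of the mouth, axes as reader. Shelf 120 mm long, 120 wide, 20 mm above the bench, level with the slot's floor. On its last 42 mm before the mouth two black rails 9 mm high lead in, 68 mm apart at their start, 48 mm at the mouth.
- mouth (a point): middle of the slot's mouth at floor level (20 mm above the bench), axes as reader. The slot is 47.4 mm wide, 15 mm high. Going in, the blue end meets two rollers (a bump of 2 to 4 N) and the ejector spring 50 to 72 mm inside; the spring pushes back with 2 N at first and 4 N 24 mm deeper (with friction up to 7 N are felt), where the catch drops in with a small dip in force; see home.
- home (a point): hidden inside, 86 mm in from the mouth: mean place of the blue end when caught. The sprung carriage with the catch parks up to 10 mm nearer or farther each time; it can only be felt. Let go too early: the spring returns the cartridge to where it first met it. 1 mm past the catch a buffer adds 5 N per mm for 2.5 mm, then a rigid stop. Caught, 13 to 35 mm of cartridge still shows.
- cartridge: white slab 110 long (x), 44 wide (y), 12 mm thick, about 60 g, loose, flat on the bench, its blue end turned at most 40 degrees away from the slot's direction. Origin: centre of its underside; +x to its blue rounded front end, which enters first; grey ribbed thumb pad at the tail (x = -55 mm). Side notches 12 long, 5 mm deep, 20 to 32 mm behind the blue end.
- rack: blue tube rack with yellow-capped tubes, 150 x 74 mm, 108 mm high, loose, beside the analyser's nose; origin under its centre
- dishes: two stacked white lidded dishes, 94 mm diameter, 44 mm high, loose; origin under the centre
- beaker: beaker, 64 mm diameter, 85 mm high, loose; origin under its centre
There are look-alikes about, which are no part of the job. Several things look just like the cartridge: the one meant starts farthest to the robot's left.

How it is judged:
At the end, for the whole second after the job is handed in: The cartridge lies flat in the slot, blue end first, held by the catch with less than 36.5 mm of it showing in front of the mouth, at rest and released; rack, dishes and beaker within 15 mm of where they stood (x of cartridge in the frame of reader between 0.0185 and 0.05 m and y of cartridge in the frame of reader between -0.004 and 0.004 m and angle between cartridge's own z axis and vertical below 0.06 rad and linear speed of cartridge below 0.01 m/s and distance of each of rack, dishes, beaker from where it was at the start of the episode below 0.015 m); the robot touches nothing.
It fails at once if the cartridge is handled roughly: over 15 N of contact force on it in all (a push of 15 N, or a pinch of 7.5 N by each finger) (contact force between any of the fingers, the arm and cartridge above 15 N).
It fails at once if the cartridge is tilted more than 20 degrees from level (angle between cartridge's own z axis and vertical above 0.35 rad).
It fails at once if the cartridge is dropped or flung: it moves faster than 0.5 m/s while the fingers do not touch it (linear speed of cartridge above 0.5 m/s and contact force between the fingers and cartridge below 0.05 N).
It fails at once if the rack, the dishes or the beaker is shifted by more than 15 mm or tipped (distance of any of rack, dishes, beaker from where it was at the start of the episode above 0.015 m or angle between any of rack, dishes, beaker's own z axis and vertical above 0.25 rad).
It also fails if it takes over 64 s, if anything falls off the work surface, if the arm or the gripper's body presses on something with over 40 N, if the wrist force passes 120 N, or if a joint passes its speed limit or range.

## Working session

There is one attempt and no reset: what is moved stays moved. The work goes in short steps, Python scripts to look and compute and a tool call to move; the robot and the scene stay as the last step left them, time stands still between calls to the robot, and variables do not carry over. Pictures are saved under pics/ and viewed, at most 10 in all, crops included, and the job is handed in when it is done.

Besides the shell and the picture viewer there is one more tool, called after "Call:" by a JSON object that holds its "api" and its "payload". jog_arm: Moves the arm, as the interface text tells. Scaled input: -1 to 1 covers 200 mm each way for a shift and 6 degrees each way for a turn. Its arguments: {"type":"object","properties":{"hand":{"type":"array"},"linear":{"type":"array"},"angular":{"type":"array"},"grip_force":{"type":"number"}},"required":["hand","linear","angular"]}

```bash
mkdir -p pics; cat > h.py <<'E'
import numpy as np,cv2
from cell import manip
from scipy.spatial.transform import Rotation as R
def cam(n,st=None):
    c=manip.get_calibration(n)
    if 'mount' in c:
        st=st or manip.read_state()
        T=np.eye(4);T[:3,:3]=R.from_euler('xyz',st['tool_rot']).as_matrix();T[:3,3]=st['tcp_pos']
        return c,T@np.array(c['mount'])
    T=np.eye(4);a=np.array(c['attitude'])
    T[:3,:3]=a if a.shape==(3,3) else (R.from_euler('xyz',a).as_matrix() if a.size==3 else R.from_quat(a).as_matrix())
    T[:3,3]=c['position'];return c,T
def pts(c,T,uv,d):
    uv=np.atleast_2d(uv);d=np.asarray(d)
    p=np.stack([(uv[:,0]-c['cx'])/c['fx']*d,-(uv[:,1]-c['cy'])/c['fy']*d,-d],1)
    return p@T[:3,:3].T+T[:3,3]
def onz(c,T,uv,z):
    a=pts(c,T,uv,np.ones(len(np.atleast_2d(uv))));o=T[:3,3]
    return o+(a-o)*((z-o[2])/(a[:,2]-o[2]))[:,None]
E
python3 - <<'E'
from h import *
print(manip.read_state())
for n in ('scene','top'):
    c,T=cam(n);print(n,c)
    im,d=manip.grab_frame(n);cv2.imwrite(f'pics/{n}0.png',im[:,:,::-1]);np.save(f'{n}_d.npy',d)
    for q in ('cartridge','mouth','shelf','reader','home'):
        try:
            for r in manip.landmark_of(n,q):
                u=np.array(r['uv']);z={'cartridge':0,'mouth':.02,'shelf':.02,'reader':0,'home':.02}[q]
                print(n,q,round(r['score'],2),u.round(1),onz(c,T,u,z)[0].round(4))
        except Exception as e: print(n,q,e)
E
```

```text
{'t': 0.0, 'joint_pos': array([-1.27002233e+00,  2.60665602e-01, -1.39356450e-01,  1.17271703e+00,
       -2.81474983e-05,  1.57080132e+00]), 'qd': array([ 2.73165241e-03,  9.13484865e-04, -1.08312561e-05,  6.57433047e-04,
       -1.05111011e-04,  1.47284421e-03]), 'tau': array([ 6.96220577e-04, -4.05678141e+01,  2.53921652e+01,  1.86952623e-02,
       -7.76162597e-05,  2.41638185e-05]), 'tcp_pos': array([ 0.15533425, -0.50080926,  0.24447932]), 'tool_rot': array([-3.13964989e+00,  2.81571502e-05,  3.00769058e-01]), 'wrist_force': array([-0.14282021,  0.74564298,  1.21349058]), 'ft_torque': array([ 0.03286807,  0.02200114, -0.00548924]), 'grip_force': 0.0, 'grip_width': 0.0855404123953564}
scene {'fx': 446.4739178872691, 'fy': 446.4739178872691, 'cx': 315.6733980414323, 'cy': 237.43157032680034, 'position': array([0.93240867, 0.6863805 , 0.7855527 ]), 'attitude': array([ 0.7824842 , -0.01464494,  2.54825603])}
scene cartridge 0.85 [317.  273.9] [0.5496 0.1448 0.    ]
scene cartridge 0.81 [355.3 219. ] [0.3625 0.0456 0.    ]
scene cartridge 0.78 [224.8 270.5] [0.7213 0.0198 0.    ]
sc
[... 331 characters left out ...]
-0.1859  0.02  ]
scene home 0.64 [278.  225.3] [ 0.552  -0.0248  0.02  ]
top {'fx': 612.7230318615188, 'fy': 612.7230318615188, 'cx': 324.6860621642921, 'cy': 241.51617706630367, 'position': array([0.26972473, 0.07165543, 1.31664493]), 'attitude': array([ 2.04007522e-01,  4.90852516e-05, -1.56981468e+00])}
top cartridge 0.83 [290.8 236.3] [0.5538 0.1465 0.    ]
top cartridge 0.72 [343.3 321.3] [0.3681 0.032  0.    ]
top cartridge 0.68 [475.5 369. ] [ 0.2686 -0.2456  0.    ]
top cartridge 0.55 [352.2 163.8] [0.721  0.0102 0.    ]
top mouth 0.88 [403.9 236.3] [ 0.5497 -0.0995  0.02  ]
top shelf 0.75 [373.7 234.8] [ 0.5529 -0.0342  0.02  ]
top reader 0.63 [400.8 238.5] [ 0.549  -0.0952  0.    ]
```

View pics/top0.png

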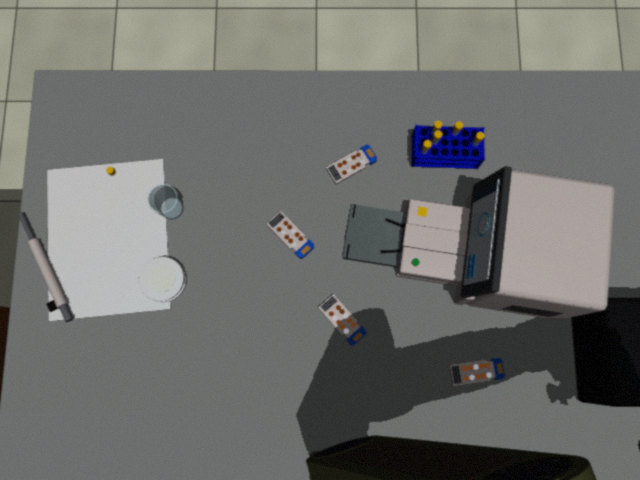

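View pics/scene0.png

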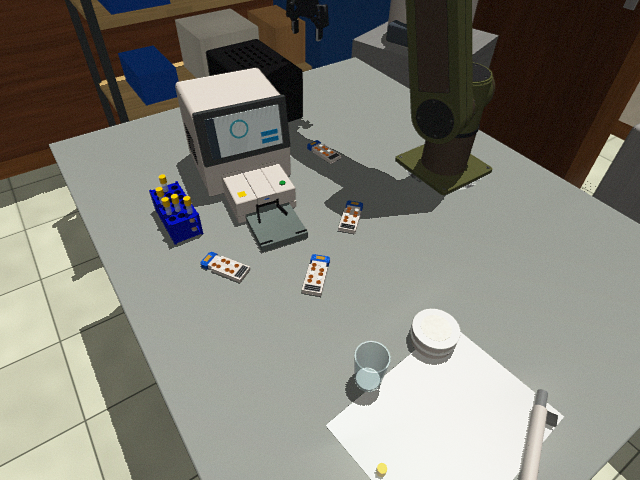

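```bash
python3 - <<'E'
from h import *
for n in ('top','scene'):
    c,T=cam(n);d=np.load(f'{n}_d.npy')
    for r in manip.silhouettes(n,'cartridge')[:4]:
        m=r['pixels'];v,u=np.nonzero(m)
        P=pts(c,T,np.stack([u,v],1),d[v,u]);P=P[(d[v,u]>0)]
        P2=P[np.abs(P[:,2]-np.median(P[:,2]))<.004]
        (cx,cy),(w,h),a=cv2.minAreaRect((P2[:,:2]*1000).astype(np.float32))
        print(n,np.array(r['uv']),len(P),'med z',np.median(P[:,2]).round(4),(round(cx),round(cy)),(round(w),round(h)),round(a,1))
E
```

```text
top [478.3 369.4] 1183 med z 0.0122 (264, -245) (44, 111) 7.9
top [342.1 318.8] 1004 med z 0.0126 (371, 34) (107, 44) 41.9
top [351.9 163. ] 955 med z 0.0124 (719, 12) (45, 111) 30.8
top [287.4 234.8] 972 med z 0.0127 (556, 147) (110, 44) 44.7
scene [351.8 214. ] 516 med z 0.0111 (370, 35) (118, 43) 41.4
scene [223.7 267.6] 762 med z 0.0113 (719, 13) (43, 112) 30.7
scene [321.8 151.2] 367 med z 0.0109 (264, -244) (49, 113) 7.7
scene [316.5 274.9] 779 med z 0.0113 (555, 148) (112, 44) 44.5
```

The top view shows the leftmost cartridge at pixel (290,235), with its blue end lower right. The slot mouth is at (404,236), and the shelf runs from 345 to 400 across. The scene view agrees. Next I'll measure the reader's axes.

```bash
cat >> h.py <<'E'
def rows(p,yaw,tgt,n):
    "world move p->tgt for tool-down yaw: per-row normalised linear"
    d=np.array(tgt)-np.array(p);c,s=np.cos(yaw),np.sin(yaw)
    return (np.array([c*d[0]+s*d[1],s*d[0]-c*d[1],-d[2]])/.2/n).round(4)
E
python3 - <<'E'
from h import *
vv,uu=np.mgrid[0:480,0:640];uv=np.stack([uu.ravel(),vv.ravel()],1)
for n in ('top','scene'):
    c,T=cam(n);d=np.load(f'{n}_d.npy').ravel()
    P=pts(c,T,uv,d);ok=(d>0)&(abs(P[:,0]-.55)<.12)
    for nm,z0,z1,y0,y1 in (('nose',.058,.073,-.25,-.07),('shelf',.0165,.0245,-.14,.06)):
        m=ok&(P[:,2]>z0)&(P[:,2]<z1)&(P[:,1]>y0)&(P[:,1]<y1)
        img=m.reshape(480,640).astype(np.uint8)
        k,l,s,_=cv2.connectedComponentsWithStats(img);i=1+np.argmax(s[1:,4])
        Q=P[(l.ravel()==i)]
        r=cv2.minAreaRect((Q[:,:2]*1000).astype(np.float32))
        print(n,nm,len(Q),Q[:,2].mean().round(4),r, 'boxpts',cv2.boxPoints(r).round(0).tolist())
s=manip.read_state()
print(rows(s['tcp_pos'],s['tool_rot'][2],[.30,0,.245],13),rows([.30,0,.245],s['tool_rot'][2],[.52,.11,.2],8))
print(np.array(manip.get_calibration('wrist')['mount']).round(3))
E
```

```text
top nose 4646 0.0652 ((535.2294921875, -158.48086547851562), (131.13082885742188, 171.8839874267578), 80.76106262207031) boxpts [[440.0, -209.0], [610.0, -237.0], [631.0, -108.0], [461.0, -80.0]]
top shelf 2481 0.0205 ((553.652587890625, -35.039695739746094), (120.53008270263672, 122.22554779052734), 80.87535858154297) boxpts [[484.0, -85.0], [604.0, -104.0], [624.0, 15.0], [503.0, 34.0]]
scene nose 2271 0.0644 ((546.56103515625, -162.29525756835938), (139.4012451171875, 213.12921142578125), 80.70539093017578) boxpts [[430.0, -214.0], [640.0, -248.0], [663.0, -111.0], [453.0, -76.0]]
scene shelf 1701 0.0195 ((553.676513671875, -41.189537048339844), (139.071044921875, 159.32650756835938), 79.67003631591797) boxpts [[463.0, -95.0], [620.0, -124.0], [645.0, 13.0], [488.0, 42.0]]
[ 1.102e-01 -1.677e-01  1.000e-04] [ 0.1517 -0.0249  0.0281]
[[-0.     0.966  0.259  0.065]
 [ 1.     0.    -0.     0.001]
 [-0.     0.259 -0.966 -0.128]
 [ 0.     0.     0.     1.   ]]
```

Call:
{"api": "jog_arm", "payload": {"hand": [1,1,1,1,1,1,1,1,1,1,1,1], "linear": [[0.11,-0.168,0],[0.11,-0.168,0],[0.11,-0.168,0],[0.11,-0.168,0],[0.11,-0.168,0],[0.11,-0.168,0],[0.11,-0.168,0],[0.11,-0.168,0],[0.11,-0.168,0],[0.11,-0.168,0],[0.11,-0.168,0],[0.11,-0.168,0]], "angular": [[0,0,0],[0,0,0],[0,0,0],[0,0,0],[0,0,0],[0,0,0],[0,0,0],[0,0,0],[0,0,0],[0,0,0],[0,0,0],[0,0,0]], "grip_force": 20}}

```text
t: 1.9
tcp_pos: [0.2884, -0.0366, 0.2457]
tool_rot: [3.141, -0.001, 0.3]
wrist_force: [1.6, -1.0, -0.9]
grip_width: 0.0855
grip_force: 0.0
```

Call:
{"api": "jog_arm", "payload": {"hand": [1,1,1,1,1,1,1,1,1], "linear": [[0.11,-0.168,0],[0.15,-0.025,0],[0.15,-0.025,0],[0.15,-0.025,0],[0.15,-0.025,0],[0.15,-0.025,0],[0.15,-0.025,0],[0.15,-0.025,0],[0,0,0]], "angular": [[0,0,0],[0,0,0],[0,0,0],[0,0,0],[0,0,0],[0,0,0],[0,0,0],[0,0,0],[0,0,0]]}}

```text
t: 2.8
tcp_pos: [0.4931, 0.0978, 0.245]
tool_rot: [-3.142, -0.003, 0.302]
wrist_force: [-1.0, 0.7, -0.7]
grip_width: 0.0852
grip_force: 0.0
```

Call:
{"api": "jog_arm", "payload": {"hand": [1,1,1,1,1,0.5,0.3,0.2,0.2], "linear": [[0,0,0],[0,0,0],[0,0,0],[0,0,0],[0,0,0],[0.13,0.014,0],[0.13,0.014,0],[0.13,0.014,0],[0,0,0]], "angular": [[0,0,-0.914],[0,0,-0.914],[0,0,-0.914],[0,0,-0.914],[0,0,-0.914],[0,0,0],[0,0,0],[0,0,0],[0,0,0]]}}

```text
t: 3.7
tcp_pos: [0.5527, 0.1464, 0.245]
tool_rot: [3.141, -0.002, 0.781]
wrist_force: [-0.7, -0.3, -0.6]
grip_width: 0.0511
grip_force: 0.0
```

```bash
cat > look.py <<'E'
from h import *
import sys
st=manip.read_state();im,d=manip.grab_frame('wrist');c,T=cam('wrist',st)
cv2.imwrite(f'pics/{sys.argv[1]}.png',im[:,:,::-1])
print('tcp',st['tcp_pos'],st['tool_rot'],st['grip_width'],st['wrist_force'])
for r in manip.silhouettes('wrist','cartridge')[:2]:
    v,u=np.nonzero(r['pixels']&(d>0));P=pts(c,T,np.stack([u,v],1),d[v,u])
    P=P[abs(P[:,2]-np.median(P[:,2]))<.003]
    print(r['score'],r['uv'],len(P),np.median(P[:,2]),cv2.minAreaRect((P[:,:2]*1000).astype(np.float32)))
for r in manip.landmark_of('wrist','cartridge')[:2]: print('lm',r['score'],onz(c,T,r['uv'],0)[0])
E
python3 look.py w1
```

```text
tcp [0.55274004 0.14640313 0.24499117] [ 3.14112142e+00 -1.60718168e-03  7.80648113e-01] 0.051142878567574275 [-0.74366192 -0.27165103 -0.58247765]
0.94 [319.8, 198.7] 5564 0.011747857124891264 ((554.696533203125, 146.34654235839844), (109.19448852539062, 44.1331787109375), 44.43531036376953)
0.85 [550.6, 183.8] 5783 0.01181495750402567 ((717.5657958984375, 11.360328674316406), (44.046730041503906, 110.9057846069336), 30.376569747924805)
lm 0.94 [0.55417266 0.14615449 0.        ]
lm 0.73 [0.37311955 0.03624062 0.        ]
```

View pics/w1.png

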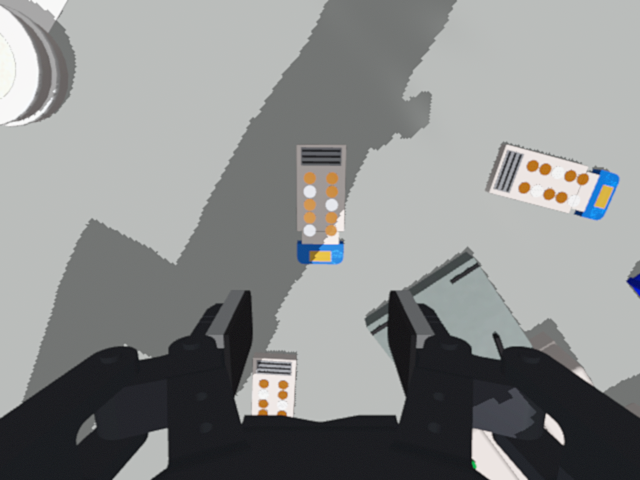

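The cartridge is centred under the gripper (rows 145–263, columns 297–345), blue end toward the tool, and aligned. I'll descend now.

Call:
{"api": "jog_arm", "payload": {"hand": [0.2,0.2,0.2,0.2,0.2,0.2,0.2], "linear": [[0.007,0.007,0.2],[0,0,0.2],[0,0,0.2],[0,0,0.2],[0,0,0.2],[0,0,0.05],[0,0,0]], "angular": [[0,0,0.05],[0,0,0],[0,0,0],[0,0,0],[0,0,0],[0,0,0],[0,0,0]]}}

```text
t: 4.55
tcp_pos: [0.5507, 0.144, 0.0343]
tool_rot: [-3.14, 0.004, 0.774]
wrist_force: [-0.7, 1.2, 0.7]
grip_width: 0.0509
grip_force: 0.0
```

Call:
{"api": "jog_arm", "payload": {"hand": [0.2,0.2,0.2,0.2,0.2], "linear": [[0,0,0.03],[0,0,0.02],[0,0,0.015],[0,0,0.01],[0,0,0]], "angular": [[0,0,0],[0,0,0],[0,0,0],[0,0,0],[0,0,0]]}}

```text
t: 5.05
tcp_pos: [0.553, 0.1451, 0.0205]
tool_rot: [3.141, -0.0, 0.774]
wrist_force: [-0.4, -0.5, 0.1]
grip_width: 0.0511
grip_force: 0.0
```

Call:
{"api": "jog_arm", "payload": {"hand": [0.2,0.2,0.2,0.2], "linear": [[0,0,0.01],[0,0,0.01],[0,0,0.01],[0,0,0]], "angular": [[0,0,0],[0,0,0],[0,0,0],[0,0,0]]}}

```text
t: 5.45
tcp_pos: [0.5526, 0.1449, 0.0139]
tool_rot: [-3.141, 0.001, 0.774]
wrist_force: [-0.7, -0.2, -0.3]
grip_width: 0.0508
grip_force: 0.0
```

Call:
{"api": "jog_arm", "payload": {"hand": [0.1,0.08,0.07,0.06], "linear": [[0,0,0],[0,0,0],[0,0,0],[0,0,0]], "angular": [[0,0,0],[0,0,0],[0,0,0],[0,0,0]]}}

```text
t: 5.85
tcp_pos: [0.553, 0.145, 0.0144]
tool_rot: [3.141, -0.0, 0.774]
wrist_force: [-0.1, -0.4, -0.2]
grip_width: 0.0453
grip_force: 0.0
```

```bash
python3 look.py w2
```

```text
tcp [0.55296897 0.14500657 0.01437171] [ 3.14149713e+00 -1.88619578e-04  7.74118830e-01] 0.04529187202331307 [-0.06258477 -0.40983057 -0.19420544]
0.58 [319.0, 278.4] 31659 0.011765809665129995 ((558.5047607421875, 150.307373046875), (99.17980194091797, 44.48881530761719), 44.157962799072266)
lm 0.81 [0.55544727 0.14684951 0.        ]
```

View pics/w2.png

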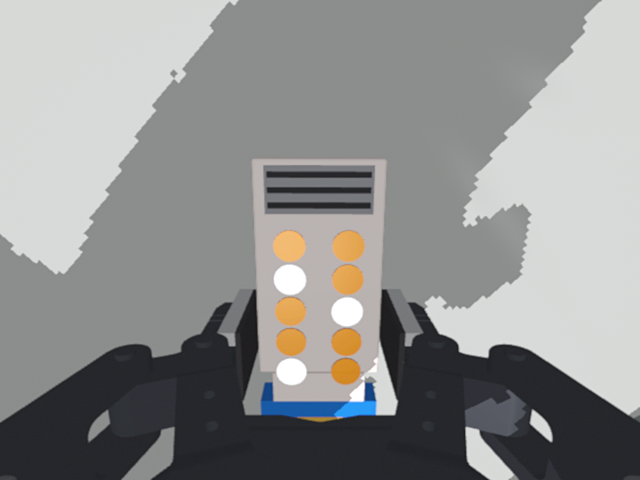

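The fingers straddle the cartridge evenly: its edges are at columns 257 and 380, the pads at 250 and 388. I'll close in small steps and watch the force.

Call:
{"api": "jog_arm", "payload": {"hand": [0.05,0.04,0.035,0.035], "linear": [[0.01,0,0],[0,0,0.004],[0,0,0],[0,0,0]], "angular": [[0,0,0],[0,0,0],[0,0,0],[0,0,0]]}}

```text
t: 6.4
tcp_pos: [0.5543, 0.1464, 0.0134]
tool_rot: [-3.142, 0.0, 0.774]
wrist_force: [-0.2, 0.2, 0.9]
grip_width: 0.0441
grip_force: 0.1
```

Call:
{"api": "jog_arm", "payload": {"hand": [0.03,0.03], "linear": [[0,0,0],[0,0,0]], "angular": [[0,0,0],[0,0,0]]}}

```text
t: 6.6
tcp_pos: [0.5542, 0.1464, 0.0135]
tool_rot: [-3.142, 0.0, 0.774]
wrist_force: [-0.3, 0.5, -0.5]
grip_width: 0.044
grip_force: 0.9
```

Call:
{"api": "jog_arm", "payload": {"hand": [0.025,0.025], "linear": [[0,0,0],[0,0,0]], "angular": [[0,0,0],[0,0,0]]}}

```text
t: 6.8
tcp_pos: [0.5542, 0.1464, 0.0135]
tool_rot: [-3.142, 0.0, 0.774]
wrist_force: [-0.4, 0.0, 0.1]
grip_width: 0.0438
grip_force: 5.0
```

Call:
{"api": "jog_arm", "payload": {"hand": [0.0255,0.0255,0.0255,0.0255,0.0255], "linear": [[0,0,-0.005],[0,0,-0.015],[0,0,-0.03],[0,0,-0.05],[0,0,0]], "angular": [[0,0,0],[0,0,0],[0,0,0],[0,0,0],[0,0,0]]}}

```text
t: 7.3
tcp_pos: [0.5557, 0.1467, 0.0354]
tool_rot: [3.14, -0.003, 0.774]
wrist_force: [-0.5, 0.0, -0.9]
grip_width: 0.0442
grip_force: 4.9
```

```bash
python3 look.py w3; python3 - <<'E'
from h import *
c,T=cam('wrist');im,d=manip.grab_frame('wrist')
m=manip.silhouettes('wrist','cartridge')[0]['pixels']&(d>0)
v,u=np.nonzero(m);P=pts(c,T,np.stack([u,v],1),d[v,u]);P=P[abs(P[:,2]-np.median(P[:,2]))<.004]
A=np.c_[P[:,:2]-P[:,:2].mean(0),np.ones(len(P))];k=np.linalg.lstsq(A,P[:,2],rcond=None)[0]
print('tilt deg',np.degrees(np.hypot(*k[:2])),'z top',k[2]); print(manip.read_state()['grip_force'])
E
```

```text
tcp [0.55573903 0.1467458  0.03540104] [ 3.13993303e+00 -2.89898948e-03  7.74109723e-01] 0.0442211120808442 [-0.48883163  0.0250292  -0.93396837]
0.7 [612.1, 406.3] 598 0.0068958113603170695 ((582.561279296875, 20.26819610595703), (3.5041003227233887, 78.4305648803711), 80.86669921875)
0.63 [319.5, 280.7] 31038 0.03370695897626594 ((561.079833984375, 150.96583557128906), (97.3792724609375, 44.385894775390625), 44.305564880371094)
lm 0.65 [0.54902751 0.13963178 0.        ]
tilt deg 0.2428059080091129 z top 0.03212224378960753
4.949712082743645
```

The cartridge is lifted and level. I'll raise it further and turn it to the slot's direction.

Call:
{"api": "jog_arm", "payload": {"hand": [0.0255,0.0255,0.0255,0.0255,0.0255,0.0255,0.0255,0.0255,0.0255], "linear": [[0,0,-0.05],[0,0,-0.05],[0,0,-0.05],[0,0,-0.05],[0,0,0],[0,0,0],[0,0,0],[0,0,0],[0,0,0]], "angular": [[0,0,-0.4],[0,0,-0.8],[0,0,-0.8],[0,0,-0.8],[0,0,-0.8],[0,0,-0.8],[0,0,-0.8],[0,0,-0.8],[0,0,0]]}}

```text
t: 8.45
tcp_pos: [0.554, 0.1463, 0.0731]
tool_rot: [-3.141, 0.0, 1.402]
wrist_force: [0.6, 0.3, -0.9]
grip_width: 0.0439
grip_force: 4.9
```

```bash
python3 - <<'E'
from h import *
s=manip.read_state();print(s['tcp_pos'],s['tool_rot'],s['grip_force'])
print(rows(s['tcp_pos'],s['tool_rot'][2],[.555,-.018,s['tcp_pos'][2]],8), np.degrees(s['tool_rot'][2]))
E
```

```text
[0.55396008 0.14627162 0.07311702] [-3.14083832e+00  3.73750717e-04  1.40224971e+00] 4.944888353347778
[-0.1011  0.0179 -0.    ] 80.3429902548606
```

Call:
{"api": "jog_arm", "payload": {"hand": [0.0255,0.0255,0.0255,0.0255,0.0255,0.0255,0.0255,0.0255,0.0255,0.0255,0.0255], "linear": [[-0.05,0.009,0],[-0.101,0.018,0],[-0.101,0.018,0],[-0.101,0.018,0],[-0.101,0.018,0],[-0.101,0.018,0],[-0.101,0.018,0],[-0.101,0.018,0],[-0.05,0.009,0],[0,0,0],[0,0,0]], "angular": [[0,0,-0.08],[0,0,0],[0,0,0],[0,0,0],[0,0,0],[0,0,0],[0,0,0],[0,0,0],[0,0,0],[0,0,0],[0,0,0]]}}

```text
t: 9.55
tcp_pos: [0.5568, -0.0174, 0.0734]
tool_rot: [-3.141, -0.001, 1.41]
wrist_force: [-0.3, -1.0, -1.1]
grip_width: 0.0441
grip_force: 4.9
```

```bash
python3 look.py w4; python3 - <<'E'
from h import *
im,d=manip.grab_frame('scene');cv2.imwrite('pics/s4.png',cv2.resize(im[120:300,170:410,::-1],(800,600)))
E
```

```text
tcp [ 0.55682026 -0.01739133  0.07343553] [-3.14131259e+00 -5.92734543e-04  1.41012198e+00] 0.04410791946855826 [-0.34030666 -1.01884704 -1.08399234]
0.95 [9.5, 173.9] 522 0.007404946276810209 ((416.1580505371094, 46.912193298339844), (33.782344818115234, 14.144896507263184), 68.89668273925781)
0.74 [319.6, 280.1] 30901 0.07173857264299266 ((558.0223999023438, -10.442115783691406), (96.29521179199219, 44.221160888671875), 80.64552307128906)
lm 0.93 [0.71797312 0.01255115 0.        ]
lm 0.81 [ 0.55238001 -0.04465016  0.        ]
```

View pics/w4.png

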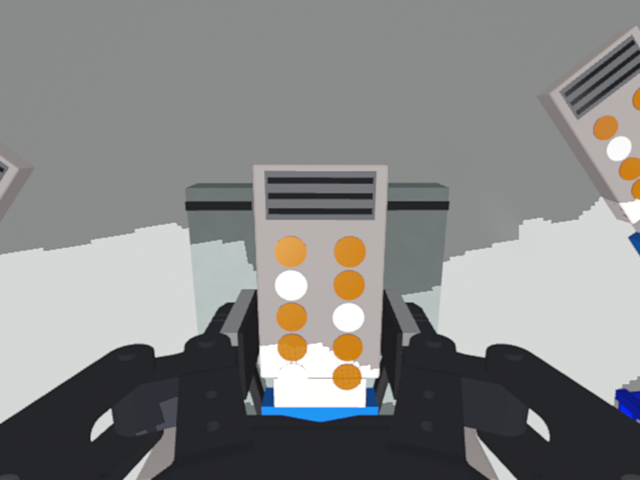

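View pics/s4.png

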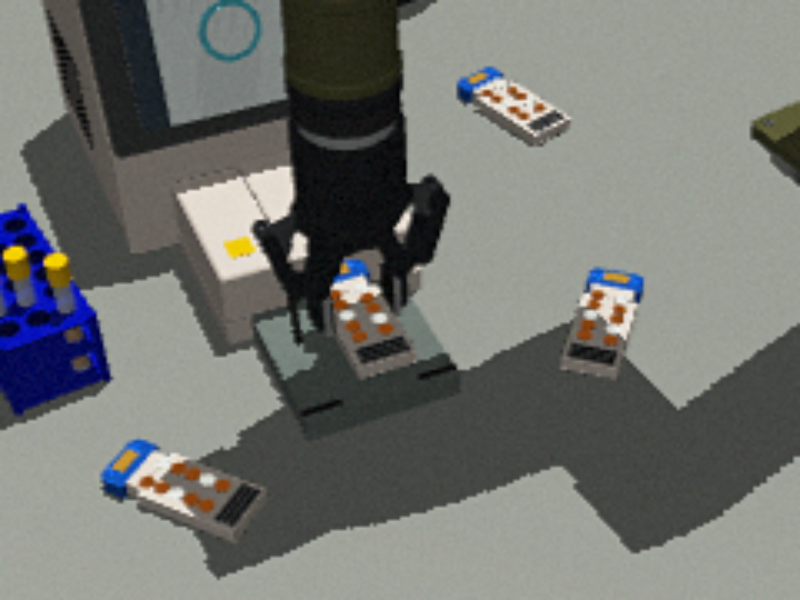

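The wrist view shows the shelf edge at columns 188–447 and the cartridge at 255–386, so it is parallel and about 1 mm off. The scene view confirms it is over the shelf, blue end toward the slot. I'll lower it.

Call:
{"api": "jog_arm", "payload": {"hand": [0.0255,0.0255,0.0255,0.0255,0.0255,0.0255], "linear": [[0,-0.006,0.04],[0,0,0.06],[0,0,0.05],[0,0,0.02],[0,0,0],[0,0,0]], "angular": [[0,0,0],[0,0,0],[0,0,0],[0,0,0],[0,0,0],[0,0,0]]}}

```text
t: 10.35
tcp_pos: [0.5557, -0.0174, 0.0393]
tool_rot: [-3.141, 0.0, 1.411]
wrist_force: [0.1, -0.1, -0.6]
grip_width: 0.0437
grip_force: 4.9
```

Call:
{"api": "jog_arm", "payload": {"hand": [0.0255,0.0255,0.0255,0.0255], "linear": [[0,0,0.007],[0,0,0.006],[0,0,0],[0,0,0]], "angular": [[0,0,0],[0,0,0],[0,0,0],[0,0,0]]}}

```text
t: 10.75
tcp_pos: [0.5558, -0.0174, 0.0371]
tool_rot: [3.141, -0.0, 1.411]
wrist_force: [-0.2, 1.0, 0.2]
grip_width: 0.044
grip_force: 4.9
```

Call:
{"api": "jog_arm", "payload": {"hand": [0.0255,0.0255,0.0255,0.0255], "linear": [[0,0,0.005],[0,0,0.005],[0,0,0],[0,0,0]], "angular": [[0,0,0],[0,0,0],[0,0,0],[0,0,0]]}}

```text
t: 11.15
tcp_pos: [0.5557, -0.0173, 0.0348]
tool_rot: [-3.141, -0.0, 1.411]
wrist_force: [-0.2, -0.3, -0.3]
grip_width: 0.0441
grip_force: 4.9
```

Call:
{"api": "jog_arm", "payload": {"hand": [0.0255,0.0255,0.0255], "linear": [[0,0,0.004],[0,0,0],[0,0,0]], "angular": [[0,0,0],[0,0,0],[0,0,0]]}}

```text
t: 11.45
tcp_pos: [0.5557, -0.0174, 0.0341]
tool_rot: [-3.141, -0.0, 1.411]
wrist_force: [0.3, 0.3, -0.8]
grip_width: 0.0437
grip_force: 4.9
```

Call:
{"api": "jog_arm", "payload": {"hand": [0.0255,0.0255,0.0255], "linear": [[0,0,0.004],[0,0,0],[0,0,0]], "angular": [[0,0,0],[0,0,0],[0,0,0]]}}

```text
t: 11.75
tcp_pos: [0.5559, -0.0174, 0.0334]
tool_rot: [3.141, -0.0, 1.411]
wrist_force: [-0.2, -0.0, 0.6]
grip_width: 0.0438
grip_force: 5.1
```

Call:
{"api": "jog_arm", "payload": {"hand": [0.029,0.033,0.05,0.1,0.2,0.3,0.3], "linear": [[0,0,0],[0,0,0],[0,0,0],[0,0,0],[0,0,0],[0,0,0],[0,0,0]], "angular": [[0,0,0],[0,0,0],[0,0,0],[0,0,0],[0,0,0],[0,0,0],[0,0,0]]}}

```text
t: 12.45
tcp_pos: [0.5557, -0.0174, 0.0333]
tool_rot: [-3.142, 0.0, 1.411]
wrist_force: [0.4, 1.1, 0.1]
grip_width: 0.0559
grip_force: 0.0
```

Call:
{"api": "jog_arm", "payload": {"hand": [0.3,0.3,0.3,0.3,0.3], "linear": [[0,0,-0.05],[0,0,-0.1],[0,0,-0.1],[0.1,0,-0.1],[0,0,0]], "angular": [[0,0,0],[0,0,0],[0,0,0],[0,0,0],[0,0,0]]}}

```text
t: 12.95
tcp_pos: [0.5618, 0.0037, 0.1069]
tool_rot: [3.135, -0.002, 1.412]
wrist_force: [0.2, -1.2, 0.1]
grip_width: 0.0558
grip_force: 0.0
```

```bash
python3 look.py w5; python3 - <<'E'
from h import *
for q,z in (('mouth',.02),('shelf',.02)):
    c,T=cam('wrist')
    for r in manip.landmark_of('wrist',q)[:1]: print(q,r['score'],r['uv'],onz(c,T,r['uv'],z)[0])
E
```

```text
tcp [0.56184793 0.00369702 0.10693665] [ 3.13489152e+00 -1.97722148e-03  1.41242587e+00] 0.055842561918847435 [ 0.21009952 -1.22297266  0.0749101 ]
0.68 [314.3, 285.3] 14746 0.03176081330677842 ((555.85498046875, -17.36194610595703), (110.75286102294922, 44.144569396972656), 80.69036102294922)
0.61 [577.8, 183.5] 14223 0.011761181960277173 ((717.6309814453125, 10.884742736816406), (45.03687286376953, 111.27880859375), 30.66790199279785)
lm 0.94 [ 0.55440696 -0.02427188  0.        ]
lm 0.8 [0.7192595  0.01140719 0.        ]
mouth 0.84 [314.3, 406.7] [ 0.53997461 -0.09334752  0.02      ]
```

View pics/w5.png

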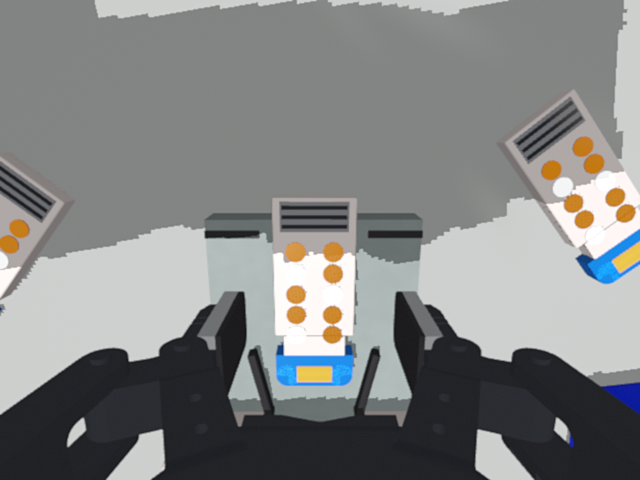

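The cartridge is level on the shelf (columns 272–357) and centred between the rails (250 and 378). Next I'll go behind the tail, shut the fingers and push.

```bash
python3 - <<'E'
from h import *
s=manip.read_state();print(s['tcp_pos'],s['tool_rot'])
y=s['tool_rot'][2];print(rows(s['tcp_pos'],y,[.5682,.0576,.1069],1),rows([0,0,.1069],y,[0,0,.0368],1))
E
```

```text
[0.55792445 0.00197275 0.10242305] [-3.13960638e+00  5.78873944e-04  1.41045244e+00]
[ 0.2828  0.0063 -0.0224] [0.     0.     0.3505]
```

Call:
{"api": "jog_arm", "payload": {"hand": [-1,-1,-1,-1,-1,-1,-1,-1,-1,-1], "linear": [[0.1,0.003,0],[0.1,0.003,0],[0.082,0,0],[0,0,0],[0,0,0],[0,0,0.1],[0,0,0.1],[0,0,0.1],[0,0,0.026],[0,0,0]], "angular": [[0,0,0],[0,0,0],[0,0,0],[0,0,0],[0,0,0],[0,0,0],[0,0,0],[0,0,0],[0,0,0],[0,0,0]]}}

```text
t: 14.2
tcp_pos: [0.568, 0.0571, 0.0373]
tool_rot: [-3.139, 0.001, 1.41]
wrist_force: [0.2, 0.2, -0.0]
grip_width: -0.0003
grip_force: 0.0
```

Call:
{"api": "jog_arm", "payload": {"hand": [-1,-1,-1,-1], "linear": [[-0.01,0,0],[-0.01,0,0],[0,0,0],[0,0,0]], "angular": [[0,0,0],[0,0,0],[0,0,0],[0,0,0]]}}

```text
t: 14.6
tcp_pos: [0.5689, 0.0539, 0.0388]
tool_rot: [3.14, -0.0, 1.411]
wrist_force: [0.4, 0.1, 0.4]
grip_width: -0.0002
grip_force: 0.0
```

```bash
python3 look.py w6
```

```text
tcp [0.5689337  0.05386149 0.03880705] [ 3.14038239e+00 -3.56494379e-04  1.41064278e+00] -0.00020976265492534004 [0.37404066 0.13477646 0.4268002 ]
0.7 [319.5, 409.8] 333 0.03163110773353017 ((562.6495971679688, 14.633180618286133), (12.335332870483398, 5.166244983673096), 80.98597717285156)
0.69 [615.0, 278.8] 6175 0.011745523003704184 ((687.2330322265625, 27.546146392822266), (31.280559539794922, 76.15474700927734), 2.4239885807037354)
```

View pics/w6.png

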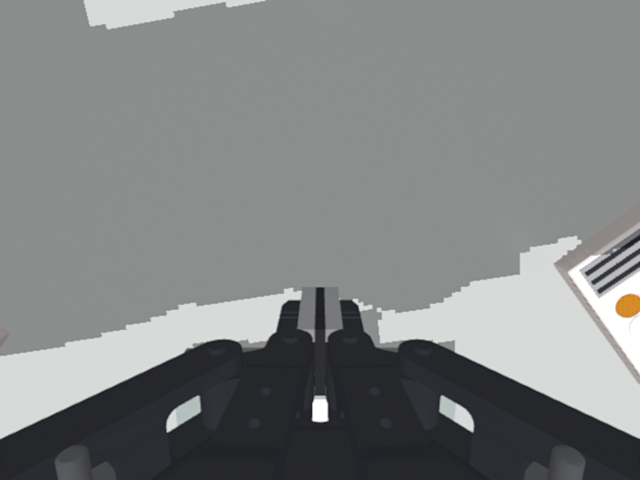

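Call:
{"api": "jog_arm", "payload": {"hand": [-1,-1,-1,-1,-1,-1,-1,-1,-1,-1], "linear": [[0,-0.006,0.006],[-0.01,0,0],[-0.01,0,0],[-0.01,0,0],[-0.01,0,0],[-0.01,0,0],[-0.01,0,0],[-0.01,0,0],[-0.01,0,0],[-0.01,0,0]], "angular": [[0,0,0],[0,0,0],[0,0,0],[0,0,0],[0,0,0],[0,0,0],[0,0,0],[0,0,0],[0,0,0],[0,0,0]]}}

```text
t: 15.75
tcp_pos: [0.5644, 0.0362, 0.0369]
tool_rot: [3.142, -0.0, 1.411]
wrist_force: [-0.6, 0.4, -1.1]
grip_width: 0.0003
grip_force: 0.1
```

Call:
{"api": "jog_arm", "payload": {"hand": [-1,-1,-1,-1,-1,-1,-1,-1,-1,-1], "linear": [[-0.01,0,0],[-0.01,0,0],[-0.01,0,0],[-0.01,0,0],[-0.01,0,0],[-0.01,0,0],[-0.01,0,0],[-0.01,0,0],[-0.01,0,0],[-0.01,0,0]], "angular": [[0,0,0],[0,0,0],[0,0,0],[0,0,0],[0,0,0],[0,0,0],[0,0,0],[0,0,0],[0,0,0],[0,0,0]]}}

```text
t: 16.75
tcp_pos: [0.5612, 0.0164, 0.0369]
tool_rot: [3.142, -0.0, 1.411]
wrist_force: [-0.0, -0.4, -0.3]
grip_width: -0.0004
grip_force: 0.1
```

```bash
cat > s.py <<'E'
from h import *
s=manip.read_state();a=np.radians(-99.25);u=np.array([np.cos(a),np.sin(a)])
p=s['tcp_pos'];c0=np.array([.5559,-.0174])
im,d=manip.grab_frame('scene');c,T=cam('scene')
n=np.array([-u[1],u[0]])
print('t',s['t'],'z',p[2].round(4),'x_r tcp',round((p[:2]-c0)@u*1000-78,1),'lat',round((p[:2]-c0)@n*1000,1),'F along',s['wrist_force'][:2]@u,'Flat',s['wrist_force'][:2]@n,'Fz',s['wrist_force'][2])
E
python3 s.py
```

```text
t 16.75 z 0.0369 x_r tcp -112.2 lat -0.2 F along 0.45075252263848625 Flat 0.031005218891720265 Fz -0.34675005100819883
```

Call:
{"api": "jog_arm", "payload": {"hand": [-1,-1,-1,-1,-1,-1,-1,-1], "linear": [[-0.01,0,0],[-0.01,0,0],[-0.01,0,0],[-0.01,0,0],[-0.01,0,0],[-0.01,0,0],[-0.01,0,0],[-0.01,0,0]], "angular": [[0,0,0],[0,0,0],[0,0,0],[0,0,0],[0,0,0],[0,0,0],[0,0,0],[0,0,0]]}}

```text
t: 17.6
tcp_pos: [0.5587, 0.0007, 0.0369]
tool_rot: [3.142, -0.0, 1.411]
wrist_force: [0.4, 0.2, -0.2]
grip_width: -0.0001
grip_force: 0.2
```

Call:
{"api": "jog_arm", "payload": {"hand": [-1,-1,-1,-1,-1,-1,-1,-1], "linear": [[-0.01,0,0],[-0.01,0,0],[-0.01,0,0],[-0.01,0,0],[-0.01,0,0],[-0.01,0,0],[-0.01,0,0],[-0.01,0,0]], "angular": [[0,0,0],[0,0,0],[0,0,0],[0,0,0],[0,0,0],[0,0,0],[0,0,0],[0,0,0]]}}

```text
t: 18.4
tcp_pos: [0.5561, -0.0152, 0.0369]
tool_rot: [3.142, -0.0, 1.411]
wrist_force: [0.5, 0.9, -0.1]
grip_width: 0.0
grip_force: 0.2
```

```bash
python3 s.py; python3 - <<'E'
from h import *
im,d=manip.grab_frame('scene');cv2.imwrite('pics/s7.png',cv2.resize(im[120:300,170:410,::-1],(800,600)))
E
```

```text
t 18.4 z 0.0369 x_r tcp -80.3 lat -0.1 F along -0.9409806516249971 Flat 0.3975043308167002 Fz -0.06662118406518447
```

View pics/s7.png

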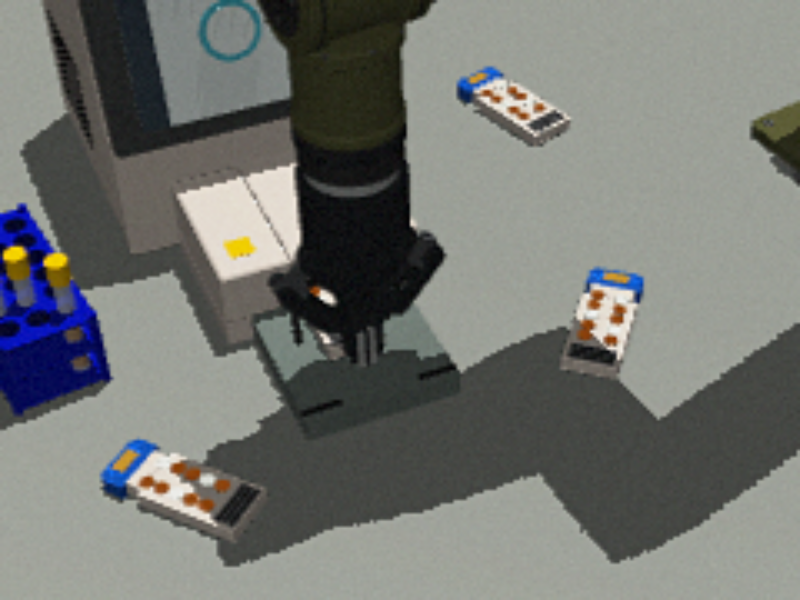

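The cartridge is sliding into the slot, with the fingers pushing on its tail at about (365,345). I'll continue in finer steps and feel for the spring and catch.

Call:
{"api": "jog_arm", "payload": {"hand": [-1,-1,-1,-1,-1,-1,-1,-1,-1,-1], "linear": [[-0.0075,0,0],[-0.0075,0,0],[-0.0075,0,0],[-0.0075,0,0],[-0.0075,0,0],[-0.0075,0,0],[-0.0075,0,0],[-0.0075,0,0],[-0.0075,0,0],[-0.0075,0,0]], "angular": [[0,0,0],[0,0,0],[0,0,0],[0,0,0],[0,0,0],[0,0,0],[0,0,0],[0,0,0],[0,0,0],[0,0,0]]}}

```text
t: 19.5
tcp_pos: [0.5537, -0.0299, 0.0369]
tool_rot: [3.142, 0.0, 1.411]
wrist_force: [-0.2, 0.6, -0.2]
grip_width: 0.0002
grip_force: 0.1
```

Call:
{"api": "jog_arm", "payload": {"hand": [-1,-1,-1,-1,-1,-1,-1,-1,-1,-1], "linear": [[-0.005,0,0],[-0.005,0,0],[-0.005,0,0],[-0.005,0,0],[-0.005,0,0],[-0.005,0,0],[-0.005,0,0],[-0.005,0,0],[-0.005,0,0],[-0.005,0,0]], "angular": [[0,0,0],[0,0,0],[0,0,0],[0,0,0],[0,0,0],[0,0,0],[0,0,0],[0,0,0],[0,0,0],[0,0,0]]}}

```text
t: 20.5
tcp_pos: [0.5524, -0.0386, 0.037]
tool_rot: [3.141, -0.003, 1.412]
wrist_force: [1.0, 6.1, -0.4]
grip_width: 0.0002
grip_force: 2.7
```

```bash
python3 s.py
```

```text
t 20.5 z 0.037 x_r tcp -56.5 lat -0.0 F along -6.217035699989868 Flat 0.048008181663453595 Fz -0.38068060915967006
```

Call:
{"api": "jog_arm", "payload": {"hand": [-1,-1], "linear": [[-0.0025,0,0],[-0.0025,0,0]], "angular": [[0,0,0],[0,0,0]]}}

```text
t: 20.75
tcp_pos: [0.5522, -0.0398, 0.037]
tool_rot: [3.141, -0.002, 1.411]
wrist_force: [1.3, 5.2, 0.7]
grip_width: 0.0
grip_force: 2.5
```

Call:
{"api": "jog_arm", "payload": {"hand": [-1,-1], "linear": [[-0.0025,0,0],[-0.0025,0,0]], "angular": [[0,0,0],[0,0,0]]}}

```text
t: 20.95
tcp_pos: [0.552, -0.0413, 0.0369]
tool_rot: [3.141, -0.001, 1.411]
wrist_force: [1.3, 4.4, -0.2]
grip_width: -0.0005
grip_force: 2.3
```

Call:
{"api": "jog_arm", "payload": {"hand": [-1,-1,-1,-1], "linear": [[-0.004,0,0],[-0.004,0,0],[-0.004,0,0],[-0.004,0,0]], "angular": [[0,0,0],[0,0,0],[0,0,0],[0,0,0]]}}

```text
t: 21.35
tcp_pos: [0.5513, -0.045, 0.0369]
tool_rot: [-3.142, 0.0, 1.411]
wrist_force: [-0.6, 3.4, -0.3]
grip_width: -0.0
grip_force: 2.1
```

Call:
{"api": "jog_arm", "payload": {"hand": [-1,-1,-1,-1], "linear": [[-0.004,0,0],[-0.004,0,0],[-0.004,0,0],[-0.004,0,0]], "angular": [[0,0,0],[0,0,0],[0,0,0],[0,0,0]]}}

```text
t: 21.75
tcp_pos: [0.5508, -0.048, 0.0369]
tool_rot: [-3.142, -0.0, 1.411]
wrist_force: [1.5, 4.0, -0.9]
grip_width: -0.0001
grip_force: 2.3
```

Call:
{"api": "jog_arm", "payload": {"hand": [-1,-1,-1], "linear": [[-0.004,0,0],[-0.004,0,0],[-0.004,0,0]], "angular": [[0,0,0],[0,0,0],[0,0,0]]}}

```text
t: 22.05
tcp_pos: [0.5504, -0.0503, 0.0369]
tool_rot: [3.142, -0.0, 1.411]
wrist_force: [1.4, 4.0, 0.1]
grip_width: 0.0002
grip_force: 2.4
```

```bash
python3 s.py
```

```text
t 22.05 z 0.0369 x_r tcp -44.6 lat -0.1 F along -4.184144120756242 Flat 0.7367897617053565 Fz 0.0645852449862434
```

Call:
{"api": "jog_arm", "payload": {"hand": [-1,-1], "linear": [[-0.003,0,0],[-0.003,0,0]], "angular": [[0,0,0],[0,0,0]]}}

```text
t: 22.3
tcp_pos: [0.5502, -0.0515, 0.0369]
tool_rot: [-3.142, -0.0, 1.411]
wrist_force: [0.1, 4.2, -0.6]
grip_width: -0.0001
grip_force: 2.4
```

Call:
{"api": "jog_arm", "payload": {"hand": [-1,-1], "linear": [[-0.003,0,0],[-0.003,0,0]], "angular": [[0,0,0],[0,0,0]]}}

```text
t: 22.5
tcp_pos: [0.55, -0.0527, 0.0369]
tool_rot: [-3.142, -0.0, 1.411]
wrist_force: [0.7, 5.0, -0.1]
grip_width: 0.0001
grip_force: 2.5
```

Call:
{"api": "jog_arm", "payload": {"hand": [-1,-1], "linear": [[-0.003,0,0],[-0.003,0,0]], "angular": [[0,0,0],[0,0,0]]}}

```text
t: 22.7
tcp_pos: [0.5499, -0.0538, 0.0369]
tool_rot: [-3.142, -0.0, 1.411]
wrist_force: [0.9, 4.8, -0.3]
grip_width: -0.0
grip_force: 2.5
```

Call:
{"api": "jog_arm", "payload": {"hand": [-1,-1], "linear": [[-0.003,0,0],[-0.003,0,0]], "angular": [[0,0,0],[0,0,0]]}}

```text
t: 22.9
tcp_pos: [0.5497, -0.055, 0.0369]
tool_rot: [3.142, -0.0, 1.411]
wrist_force: [1.2, 4.6, -0.1]
grip_width: -0.0002
grip_force: 2.6
```

Call:
{"api": "jog_arm", "payload": {"hand": [-1,-1], "linear": [[-0.003,0,0],[-0.003,0,0]], "angular": [[0,0,0],[0,0,0]]}}

```text
t: 23.1
tcp_pos: [0.5495, -0.0562, 0.0369]
tool_rot: [-3.142, -0.0, 1.411]
wrist_force: [1.1, 5.0, 1.0]
grip_width: 0.0003
grip_force: 2.6
```

Call:
{"api": "jog_arm", "payload": {"hand": [-1,-1], "linear": [[-0.003,0,0],[-0.003,0,0]], "angular": [[0,0,0],[0,0,0]]}}

```text
t: 23.3
tcp_pos: [0.5493, -0.0575, 0.0369]
tool_rot: [3.142, -0.0, 1.411]
wrist_force: [1.1, 4.6, -0.5]
grip_width: 0.0002
grip_force: 2.3
```

Call:
{"api": "jog_arm", "payload": {"hand": [-1], "linear": [[-0.003,0,0]], "angular": [[0,0,0]]}}

```text
t: 23.4
tcp_pos: [0.5492, -0.0582, 0.0369]
tool_rot: [3.142, 0.0, 1.411]
wrist_force: [1.7, 4.0, -0.1]
grip_width: 0.0001
grip_force: 2.0
```

Call:
{"api": "jog_arm", "payload": {"hand": [-1], "linear": [[-0.003,0,0]], "angular": [[0,0,0]]}}

```text
t: 23.5
tcp_pos: [0.549, -0.0591, 0.0369]
tool_rot: [-3.142, 0.001, 1.411]
wrist_force: [0.6, 2.7, -0.3]
grip_width: 0.0003
grip_force: 1.5
```

Force is dipping, so the catch is dropping in. I'll go on until the buffer can be felt.

Call:
{"api": "jog_arm", "payload": {"hand": [-1], "linear": [[-0.003,0,0]], "angular": [[0,0,0]]}}

```text
t: 23.6
tcp_pos: [0.5489, -0.0598, 0.0369]
tool_rot: [3.141, 0.001, 1.41]
wrist_force: [0.6, 3.5, -0.1]
grip_width: -0.0
grip_force: 1.8
```

Call:
{"api": "jog_arm", "payload": {"hand": [-1], "linear": [[-0.002,0,0]], "angular": [[0,0,0]]}}

```text
t: 23.7
tcp_pos: [0.5489, -0.0598, 0.0369]
tool_rot: [3.142, 0.0, 1.411]
wrist_force: [0.6, 4.1, -0.5]
grip_width: 0.0002
grip_force: 1.9
```

Call:
{"api": "jog_arm", "payload": {"hand": [-1], "linear": [[-0.003,0,0]], "angular": [[0,0,0]]}}

```text
t: 23.8
tcp_pos: [0.5489, -0.06, 0.0369]
tool_rot: [3.142, -0.001, 1.411]
wrist_force: [0.9, 4.9, -0.2]
grip_width: 0.0001
grip_force: 2.6
```

Call:
{"api": "jog_arm", "payload": {"hand": [-1], "linear": [[-0.002,0,0]], "angular": [[0,0,0]]}}

```text
t: 23.9
tcp_pos: [0.5488, -0.0602, 0.0369]
tool_rot: [-3.142, -0.001, 1.411]
wrist_force: [0.4, 4.4, 1.1]
grip_width: 0.0001
grip_force: 2.6
```

Call:
{"api": "jog_arm", "payload": {"hand": [-1,-1], "linear": [[-0.002,0,0],[0,0,0]], "angular": [[0,0,0],[0,0,0]]}}

```text
t: 24.1
tcp_pos: [0.5488, -0.0606, 0.0369]
tool_rot: [3.142, -0.001, 1.411]
wrist_force: [1.5, 4.5, -0.8]
grip_width: 0.0003
grip_force: 2.5
```

Call:
{"api": "jog_arm", "payload": {"hand": [-1,-1], "linear": [[-0.002,0,0],[0,0,0]], "angular": [[0,0,0],[0,0,0]]}}

```text
t: 24.3
tcp_pos: [0.5487, -0.061, 0.0369]
tool_rot: [-3.142, -0.001, 1.411]
wrist_force: [0.5, 5.6, 0.7]
grip_width: -0.0
grip_force: 2.6
```

Call:
{"api": "jog_arm", "payload": {"hand": [-1,-1], "linear": [[-0.003,0,0],[0,0,0]], "angular": [[0,0,0],[0,0,0]]}}

```text
t: 24.5
tcp_pos: [0.5486, -0.0612, 0.0369]
tool_rot: [-3.142, -0.002, 1.411]
wrist_force: [1.0, 6.7, -1.3]
grip_width: -0.0002
grip_force: 3.0
```

Call:
{"api": "jog_arm", "payload": {"hand": [-1,-1], "linear": [[-0.003,0,0],[0,0,0]], "angular": [[0,0,0],[0,0,0]]}}

```text
t: 24.7
tcp_pos: [0.5486, -0.0614, 0.0369]
tool_rot: [-3.142, -0.003, 1.412]
wrist_force: [1.8, 6.9, -0.1]
grip_width: 0.0001
grip_force: 3.5
```

The buffer is felt, so I'll back off and check that it stays.

Call:
{"api": "jog_arm", "payload": {"hand": [-1,-1,-1,-1,-1,-1,-1,-1,-1,-1,-1], "linear": [[0.005,0,0],[0.01,0,0],[0.02,0,0],[0.05,0,0],[0.1,0,0],[0.1,0,-0.1],[0.1,0,-0.15],[0.1,0,-0.15],[0,0,-0.15],[0,0,0],[0,0,0]], "angular": [[0,0,0],[0,0,0],[0,0,0],[0,0,0],[0,0,0],[0,0,0],[0,0,0],[0,0,0],[0,0,0],[0,0,0],[0,0,0]]}}

```text
t: 25.8
tcp_pos: [0.5644, 0.0333, 0.1475]
tool_rot: [3.14, 0.001, 1.411]
wrist_force: [0.1, -1.2, -0.6]
grip_width: 0.0002
grip_force: 0.0
```

```bash
python3 - <<'E'
from h import *
im,d=manip.grab_frame('wrist');c,T=cam('wrist');im2,_=manip.grab_frame('scene')
cv2.imwrite('pics/f.png',np.hstack([cv2.resize(im,(440,330)),cv2.resize(im2[120:300,170:410],(360,330))])[:,:,::-1])
a=np.radians(-99.25);u=np.array([np.cos(a),np.sin(a)])
for r in manip.silhouettes('wrist','cartridge'):
    v,uu=np.nonzero(r['pixels']&(d>0));P=pts(c,T,np.stack([uu,v],1),d[v,uu]);P=P[abs(P[:,2]-.032)<.004]
    if len(P)>50:
        x=(P[:,:2]-[.5559,-.0174])@u*1000-78;print(r['score'],r['uv'],len(P),'x_r',np.percentile(x,[1,99]))
E
```

```text
0.75 [321.0, 405.6] 270 x_r [-15.86722072   1.14618623]
```

View pics/f.png

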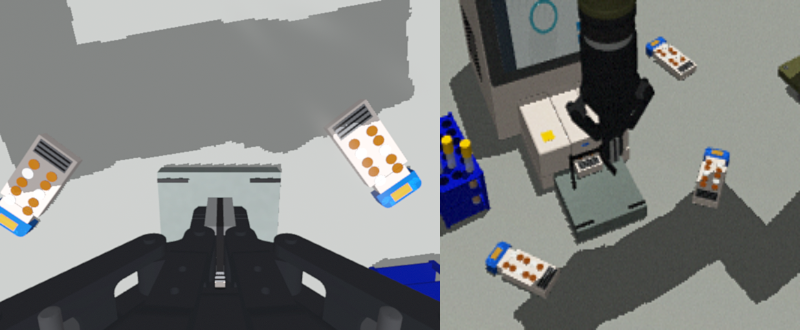

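The cartridge is in up to the thumb pad. I'll retreat further and measure how much shows.

Call:
{"api": "jog_arm", "payload": {"hand": [-1,-1,-1,-1,-1], "linear": [[0.2,0,-0.1],[0.2,0,-0.1],[0.2,0,-0.1],[0,0,0],[0,0,0]], "angular": [[0,0,0],[0,0,0],[0,0,0],[0,0,0],[0,0,0]]}}

```text
t: 26.45
tcp_pos: [0.5827, 0.152, 0.2059]
tool_rot: [-3.14, 0.001, 1.412]
wrist_force: [-0.8, -0.7, -0.7]
grip_width: 0.0004
grip_force: 0.0
```

```bash
python3 - <<'E'
from h import *
a=np.radians(-99.25);u=np.array([np.cos(a),np.sin(a)]);n=np.array([-u[1],u[0]])
for cm in ('top','scene'):
    im,d=manip.grab_frame(cm);c,T=cam(cm)
    if cm=='top': vv,uu=np.mgrid[210:260,330:420]
    else: vv,uu=np.mgrid[180:250,235:320]
    vv,uu=vv.ravel(),uu.ravel();P=pts(c,T,np.stack([uu,vv],1),d[vv,uu])
    q=P[:,:2]-([.5572,-.0167] if cm=='top' else [.5559,-.0174])
    x=q@u*1000-78;y=q@n*1000
    m=(abs(P[:,2]-.032)<.004)&(abs(y)<16)&(x<15)&(x>-80)
    print(cm,m.sum(),np.percentile(x[m],[0,3,97,100]) if m.any() else '')
    for q,z in (('rack',0),('dishes',0),('beaker',0),('mouth',.02)):
        for r in manip.landmark_of(cm,q)[:1]: print(q,r['uv'],onz(c,T,r['uv'],z)[0].round(3))
print(manip.read_state()['t'])
E
```

```text
top 139 [-69.08189656 -23.3012981   -1.87412846  -1.42480273]
rack [442.8, 148.3] [ 0.758 -0.195  0.   ]
dishes [167.8, 282.5] [0.451 0.411 0.   ]
beaker [170.3, 207.7] [0.618 0.415 0.   ]
mouth [405.8, 238.1] [ 0.546 -0.103  0.02 ]
scene 103 [-27.14351549 -25.96200771   0.66193905   4.91839383]
rack [182.9, 223.3] [ 0.741 -0.182  0.   ]
dishes [428.8, 339.1] [0.457 0.413 0.   ]
beaker [367.0, 378.2] [0.615 0.41  0.   ]
mouth [266.9, 205.7] [ 0.539 -0.104  0.02 ]
26.95
```

```bash
python3 -c "
from cell import manip
print(manip.finish_job())"
```

```text
the job is handed in; nothing more can be done
None
```

I loaded the cartridge blue end first; the force dip and then the buffer were felt, it stayed in when I let go with about 24 mm showing, and the job was handed in at about 27 s (no verdict was returned).

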